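# Clamp the jar on the shaker

### The job

Clamp the pink-banded jar that stands in the shaker, by pushing with the fingers: push the blue tab with the back of a finger to swing the clamp strap over the jar until it stops, then push the red cam lever all the way down. Do not pick up, tip or shift the jar or anything around the shaker, and finish clear of everything.

Things in the scene. Friction and masses are not known exactly. Their poses are not given: they have to be found in the camera images.
- shaker: white bench jar shaker 150 x 230 mm, fixed; grey deck 34 mm above the worktop. Origin: centre of its underside, on the worktop; z up, -x its front (roughly to the robot). In its frame: jar nest at x=0, y=0; strap's upright pivot axis at x=0, y=+80 mm; thin steel stop post (top 106 mm up) at x=+21, y=-79 mm
- strap (a joint): swing of the steel clamp strap, rad: 0 = home over the jar at its stop; grows to 1.75 as it opens to the shaker's front. At angle q it points along (-sin q, -cos q) in the shaker's frame. Friction 0.2 N m (about 1.5 N at the tab); stays where left
- strap_pivot (a point): point on the strap's pivot axis, level with the strap's top (106 mm up). The strap is 26 mm wide, reaches 160 mm from the axis, its underside 98 mm above the worktop
- strap_tab (a point): centre of the blue upright finger tab near the strap's free end, 143 mm from the pivot axis, 126 mm above the worktop; the tab is 32 mm long along the strap, 9 mm thick, from the strap's top (106 mm) to 146 mm above the worktop. Push its side, at right angles to the strap
- lever (a joint): red cam lever riding on the strap, rad. 0 = released: rises 50 degrees above level, leaning towards the strap's pivot; grows as it is pushed down towards that pivot, to its stop at 0.84 (2 degrees above level). Friction 0.25 N m (about 4 N at its end); stays where left. Going down it lowers the pad on the jar
- lever_axle (a point): the lever's axle: on the strap, 80 mm from the strap's pivot axis (over the jar's centre when the strap is home), 120 mm above the worktop. The axle is level and at right angles to the strap
- lever_tip (a point): centre of the round end of the red lever, 66 mm from the axle; the red grip is a round bar 15 mm thick and covers the outer 36 mm
- pad: black rubber pressure pad under the strap, 32 mm wide, beneath the lever axle; origin at the centre of its underside, which is 3 mm above the jar's lid with the lever released, and is pressed on the lid by the lever
- jar: loose white screw jar with a pink band, 65 mm wide, 50 mm high, standing in the nest of the shaker; origin at the centre of its underside, 34 mm above the worktop; its lid's top is at 84 mm
- nest (a point): centre of the jar's nest at deck height (34 mm); the nest is a dark steel ring 69 mm inside, 81 mm outside, 14 mm high
- small_jar: loose white screw jar with an orange-brown band, 53 mm wide, 40 mm high, on the worktop beside the shaker; origin at the centre of its underside
- dropper: loose amber dropper bottle, 33 mm wide, 102 mm high, on the worktop beside the shaker; origin at the centre of its underside
- blue_jar: loose white screw jar with a blue band, 61 mm wide, 46 mm high, standing aside; origin at the centre of its underside
- dropper_b: loose amber dropper bottle, 33 mm wide, 102 mm high, standing aside; origin at the centre of its underside
- glass: loose small clear beaker, 62 mm wide, 71 mm high, standing aside; origin at the centre of its underside
Things that resemble listed ones, but are neither listed nor needed, are in the scene too. What is shaped like the jar but green or yellow is not meant.

How it is judged:
By the outcome, as a careful person would: the job done as asked, in the order asked, and still so for the second after the job is handed in, with the robot touching nothing.
It also fails if it takes over 54 s, if anything falls off the work surface, if the arm or the gripper's body presses on something with over 40 N, if the wrist force passes 120 N, or if a joint passes its speed limit or range.

### The arm

A 6-joint arm with a two-finger parallel gripper is mounted at the origin on a cart in front of the work surface, level with it; the furniture and walls round the work are solid. World frame = base frame: x ahead of the robot, y to its left, z up, the work surface at z = 0. Lengths are in m, angles in degrees, forces in N, time in s.
With the tool pointing down it reaches from about 0.25 to 0.725 m from the base axis. Payload 9.7 kg.
Tool frame: the origin (TCP) lies midway between the tips of the shut fingers; the grasp point (between the pads) lies 19 mm behind it; z points along the fingers, y is the line along which they close (so a half turn about z gives the same grasp; the last joint's range is limited). The gripper opens to 85 mm and grips with 20 to 120 N. Pads are 22 mm wide; open, the fingers measure 114 mm over their backs; the gripper's body (76 mm by 85 mm) begins 54 mm behind the grasp point. The pads swing forward as they close: fully open they stand 13 mm farther back than shut.
Start: joints at [-64.171, 4.979, 10.078, 95.1, 0, 90], TCP at [0.24, -0.495, 0.231] pointing down, gripper open.
Joint ranges: [-179.16, 179.16], [-48.56, 103.87], [-65.8, 70.77], [-126.05, 130.52], [-82.76, 87.17], [-180, 180]. Speed limits (degrees/s): [127.2, 127.2, 147.25, 180, 180, 180].

### API

Orientations are given as [roll, pitch, yaw] about the fixed x, y, z axes, in that order (R = Rz(yaw) Ry(pitch) Rx(roll)).
In Python, from workcell import bot gives the robot as it stands.
- The arm moves only by the shell command python3 -m crank 'ROWS' [FORCE]. ROWS is JSON, a list of rows, each an object with "gripper": the finger opening in mm, from 0 to 85.4; "travel": the shift along the tool's x, y, z in mm, a list of three; "twist": the turn, a rotation vector about the tool's x, y, z in rad, a list of three. In form: [{"gripper": gripper, "travel": [tx, ty, tz], "twist": [rx, ry, rz]}, ...]. A call has 1 to 12 rows; each row shifts and turns the commanded pose from where the row before left it, along the tool's axes as they then stand; what a row does not reach is not made up. A row lasts 1/8 s, in which the tool goes at most 62.5 mm and 10.7 degrees, less where a joint would pass 70% of its speed; a pose out of reach is approached as far as the arm can. A call is refused whole if a number of a shift passes 62.5 or a number of a turn 0.188, either way. A call with a gripper value outside its range is refused whole. The fingers move at their own pace and stop on an object; FORCE is the grip in N (left out, the last holds). Time passes only in rows, so rows that do not move let the fingers close. It gives the time, the measured TCP pose, the force, the opening and the grip force at its end, in the units of the state.
- bot.get_obs(): the state, without advancing time (a new reading comes with each control period).
- bot.camera(name): name is "scene" or "top"; returns the picture (400x640x3 uint8, red, green, blue); there is no depth.
- bot.calibration(name): a dict with "vfov" (degrees; the focal length in pixels is half the picture's height over the tangent of half this angle, whatever the lens; pixels are square), "cx", "cy" (the principal point, pixels), "camera_from_world" (4x4, takes a point from world to camera coordinates). Camera axes: x right, y down, z forward; pixel columns grow to the right and rows downward; lengths in m; the calibration is good to about 2 mm. A picture is of the moment at which its call begins. calibration takes no time and is no camera call.
- bot.job_done(): hands the job in; it is judged then, once.
The state is a dict: "time": time; "q": joint angles; "qd": joint speeds; "joint_efforts": joint torques, N m; "ee_pos": TCP position; "tcp_rot": TCP orientation; "wrist_force": force on the tool from outside, world axes, zero at the start; "torque": the same for the moment, N m; "opening": finger opening in m; "grasp_force": force on a finger pad.
Only numpy, scipy, OpenCV 4.12 (cv2) and the standard library are available. Lean on these libraries where they do the work, as an engineer would, in place of code of your own. Each camera call takes 0.05 s, during which the arm holds its last target. There are 200 camera calls.

## Working session

There is one attempt and no reset: what is moved stays moved. The work goes in short steps, Python scripts to look and compute and a shell command to move; the robot and the scene stay as the last step left them, time stands still between calls to the robot, and variables do not carry over. Pictures are saved under pics/ and viewed, at most 10 in all, crops included, and the job is handed in when it is done.

```bash
mkdir -p pics; ls
python3 - <<'E'
from workcell import bot
import cv2,numpy as np
for n in("scene","top"):
    im=bot.camera(n); cv2.imwrite(f"pics/{n}0.png",im[:,:,::-1]); c=bot.calibration(n); print(n,c["vfov"],c["cx"],c["cy"],np.round(c["camera_from_world"],3).tolist())
o=bot.get_obs();print(o["time"],o["ee_pos"],o["tcp_rot"],o["opening"])
E
```

```text
pics
scene 47.97362076892003 322.88737165035604 206.3595391286623 [[0.882, -0.472, 0.006, -0.508], [-0.23, -0.441, -0.867, 0.261], [0.412, 0.763, -0.498, 1.429], [0.0, 0.0, 0.0, 1.0]]
top 48.42371389054184 323.12469030201083 199.9018479647485 [[-0.089, -0.996, 0.005, 0.062], [-0.966, 0.085, -0.243, 0.562], [0.242, -0.026, -0.97, 1.507], [0.0, 0.0, 0.0, 1.0]]
0.1 [ 0.23952251 -0.49484901  0.23064387] [-1.79927595e+02  9.49581313e-04  2.58280369e+01] 0.08520317000893139
```

View pics/scene0.png

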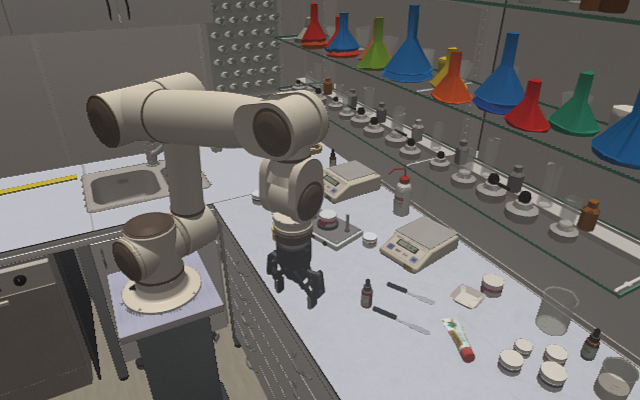

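View pics/top0.png

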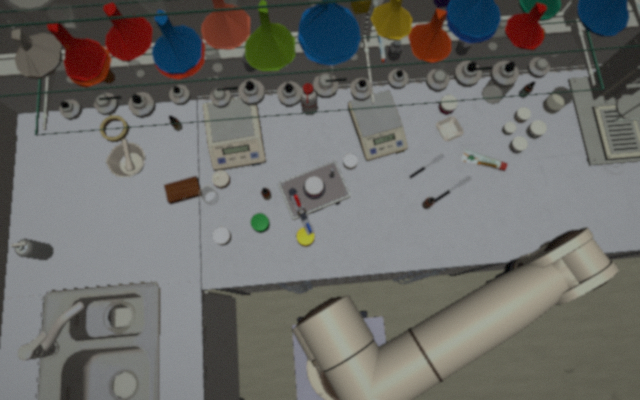

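The top view shows the shaker near (315,190), with the red lever at (295,198), the blue tab at (308,228) and a white lid at (314,185) in the nest. Lookalikes are the yellow jar (305,237), the green jar (260,222), and white jars at (350,160), (222,178) and (221,236). I'll check the choice in a close crop.

Run:
```python
import cv2,numpy as np
t=cv2.imread("pics/top0.png")[140:255,200:380]; s=cv2.imread("pics/scene0.png")[140:260,230:430]
a=cv2.resize(t,None,fx=4,fy=4,interpolation=cv2.INTER_CUBIC);cv2.imwrite("pics/tc.png",a)
b=cv2.resize(s,None,fx=4,fy=4,interpolation=cv2.INTER_CUBIC);cv2.imwrite("pics/sc.png",b)
```

```text
(no output)
```

View pics/tc.png

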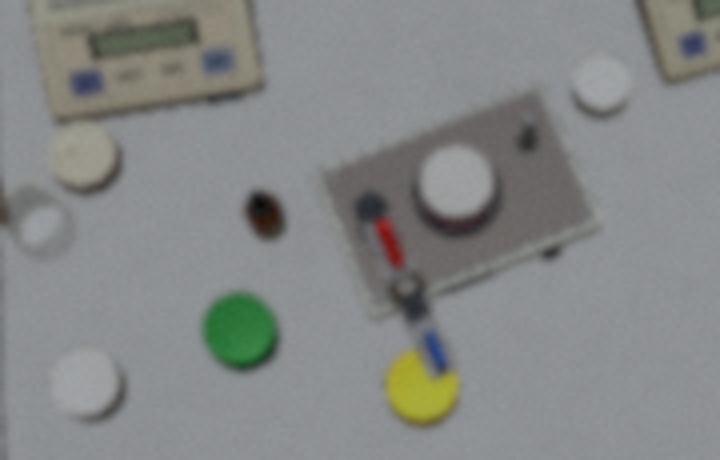

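View pics/sc.png

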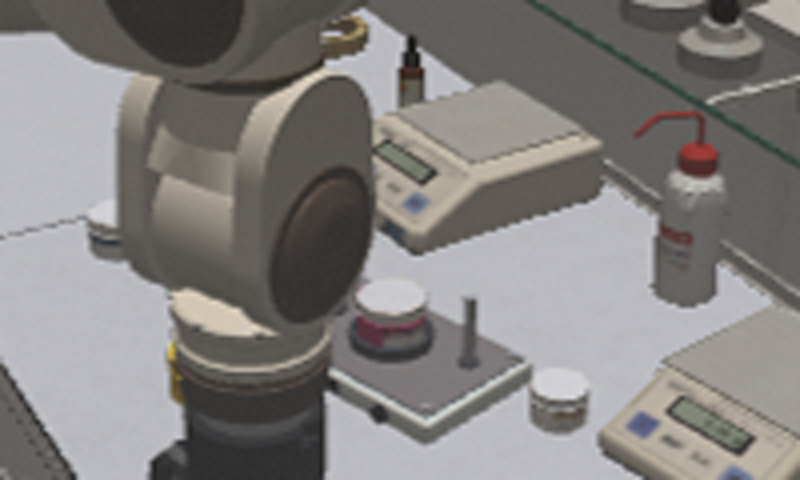

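The pink-banded jar stands in the nest (scene crop (390,310), top crop (456,180)). The strap is open, with the blue tab partly over the yellow jar, and the dropper and green jar are to the left. Next I'll measure.

```bash
cat > h.py <<'E'
import cv2,numpy as np
def ray(c,u,v,z):
    M=np.array(c["camera_from_world"]);R=M[:3,:3];o=-R.T@M[:3,3]
    f=200/np.tan(np.radians(c["vfov"]/2)); d=R.T@np.array([(u-c["cx"])/f,(v-c["cy"])/f,1])
    return (o+d*(z-o[2])/d[2])[:2]
def blob(im,lo,hi,box):
    x0,y0,x1,y1=box;h=cv2.cvtColor(im[y0:y1,x0:x1],cv2.COLOR_RGB2HSV)
    m=cv2.inRange(h,lo,hi);p=np.argwhere(m)[:,::-1]+[x0,y0]
    return p.astype(float)
E
python3 - <<'E'
from h import *
from workcell import bot
c=bot.calibration("top");im=cv2.imread("pics/top0.png")[:,:,::-1].copy()
P=lambda a,z:ray(c,a[0]/4+200-.375,a[1]/4+140-.375,z)
cor=np.array([P(a,.034) for a in((325,170),(541,90),(598,222),(373,316))]);print("corners",cor.round(4).tolist(),"ctr",cor.mean(0))
y=(cor[0]-cor[1]+cor[3]-cor[2]);psi=np.arctan2(-y[0],y[1]);print("yaw",np.degrees(psi),np.linalg.norm(y)/2)
ctr=P((457,180),.084);print("jar",ctr);
R=np.array([[np.cos(psi),-np.sin(psi)],[np.sin(psi),np.cos(psi)]])
print("post top pred",ctr+R@[.021,-.079],"pivot pred",ctr+R@[0,.08],"pivot seen",P((371,206),.106), "post seen",P((528,118),.106))
b=blob(im,(100,120,40),(130,255,255),(295,215,320,240));print("tab px",len(b),b.mean(0),ray(c,*b.mean(0),.138))
for lo in((0,140,60),):
    r=blob(im,lo,(8,255,255),(285,180,305,215));print("red",len(r),r.mean(0),ray(c,*r.mean(0),.15))
tab=ray(c,*b.mean(0),.138);piv=ctr+R@[0,.08];d=R.T@(tab-piv);print("tab r",np.linalg.norm(d),"q",np.arctan2(-d[0],-d[1]))
for n,a,z in(("yellow",(422,385),.05),("green",(240,330),.05),("dropper",(265,205),.09),("small",(602,83),.04)):print(n,P(a,z))
E
```

```text
corners [[0.6544, 0.1586], [0.7138, -0.0457], [0.5835, -0.0852], [0.5146, 0.1248]] ctr [0.61655759 0.03812733]
yaw 17.208876826566833 0.21683113057292394
jar [0.61990894 0.03953501]
post top pred [ 0.66334145 -0.02971538] pivot pred [0.59624046 0.11595361] pivot seen [0.59675271 0.11609576] post seen [ 0.66461001 -0.02726883]
tab px 16 [308.5 227. ] [0.45964557 0.07020313]
red 29 [296.82758621 200.        ] [0.55251592 0.10158424]
tab r 0.14405301533558212 q 1.5479560340861604
yellow [0.44569351 0.08565717]
green [0.50898664 0.24220686]
dropper [0.61026281 0.20935478]
small [ 0.71360709 -0.1020689 ]
```

```bash
cat > go.py <<'E'
# tool-frame shift (mm) and twist about z (rad) from now to a target: world x y z (m), yaw (deg)
import sys,numpy as np
from scipy.spatial.transform import Rotation as R
from workcell import bot
def delta(x,y,z,yaw):
    o=bot.get_obs();r=R.from_euler("xyz",o["tcp_rot"],degrees=True);t=R.from_euler("xyz",[180,0,yaw],degrees=True)
    d=np.array([x,y,z])-o["ee_pos"]
    print("now",o["ee_pos"].round(4),o["tcp_rot"].round(1),"F",o["wrist_force"].round(1),"t",o["time"],"\nshift(after turn)",(t.inv().apply(d)*1e3).round(1),"shift(before)",(r.inv().apply(d)*1e3).round(1),"turn",(r.inv()*t).as_rotvec().round(3))
if __name__=="__main__":delta(*map(float,sys.argv[1:]))
E
python3 -m crank '[{"gripper":0,"travel":[0,0,0],"twist":[0,0,0.129]},{"gripper":0,"travel":[24,-31,0],"twist":[0,0,0]},{"gripper":0,"travel":[24,-31,0],"twist":[0,0,0]},{"gripper":0,"travel":[24,-31,0],"twist":[0,0,0]},{"gripper":0,"travel":[24,-31,0],"twist":[0,0,0]},{"gripper":0,"travel":[24,-31,0],"twist":[0,0,0]},{"gripper":0,"travel":[24,-31,0],"twist":[0,0,0]},{"gripper":0,"travel":[24,-31,0],"twist":[0,0,0]},{"gripper":0,"travel":[24,-31,0],"twist":[0,0,0]},{"gripper":0,"travel":[24,-31,0],"twist":[0,0,0]},{"gripper":0,"travel":[24,-31,0],"twist":[0,0,0]},{"gripper":0,"travel":[24,-31,0],"twist":[0,0,0]}]' 30
python3 go.py .449 .1025 .20 18.4
```

```text
time: 1.6
ee_pos: [0.3824, -0.0868, 0.2311]
tcp_rot: [180.0, 0.0, 18.4]
wrist_force: [0.5, 0.2, -0.0]
opening: 0.0002
grasp_force: 0.0
now [ 0.3824 -0.0868  0.2311] [180.    0.   18.4] F [ 0.5  0.2 -0. ] t 1.6 
shift(after turn) [ 123.  -158.6   31.1] shift(before) [ 123.1 -158.5   31.1] turn [0.    0.    0.001]
```

```bash
python3 -m crank '[{"gripper":0,"travel":[25,-32,0],"twist":[0,0,0]},{"gripper":0,"travel":[25,-32,0],"twist":[0,0,0]},{"gripper":0,"travel":[25,-32,0],"twist":[0,0,0]},{"gripper":0,"travel":[25,-32,10],"twist":[0,0,0]},{"gripper":0,"travel":[23,-31,21],"twist":[0,0,0]},{"gripper":0,"travel":[0,0,0],"twist":[0,0,0]}]'
python3 go.py .449 .1025 .116 18.4
python3 - <<'E'
import cv2
from workcell import bot
t=bot.camera("top")[140:290,220:400,::-1];s=bot.camera("scene")[130:280,230:430,::-1]
cv2.imwrite("pics/a.png",cv2.vconcat([cv2.resize(t,(720,600),interpolation=cv2.INTER_CUBIC)]));cv2.imwrite("pics/b.png",cv2.resize(s,(800,600),interpolation=cv2.INTER_CUBIC))
E
```

```text
time: 2.35
ee_pos: [0.4481, 0.1033, 0.1981]
tcp_rot: [-180.0, 0.2, 18.6]
wrist_force: [0.1, -0.5, 0.6]
opening: -0.0003
grasp_force: 0.0
now [0.4481 0.1033 0.1981] [-180.     0.2   18.6] F [ 0.1 -0.5  0.6] t 2.35 
shift(after turn) [ 0.6  1.1 82.1] shift(before) [ 0.9  1.1 82.1] turn [-0.001  0.004  0.004]
```

View pics/a.png

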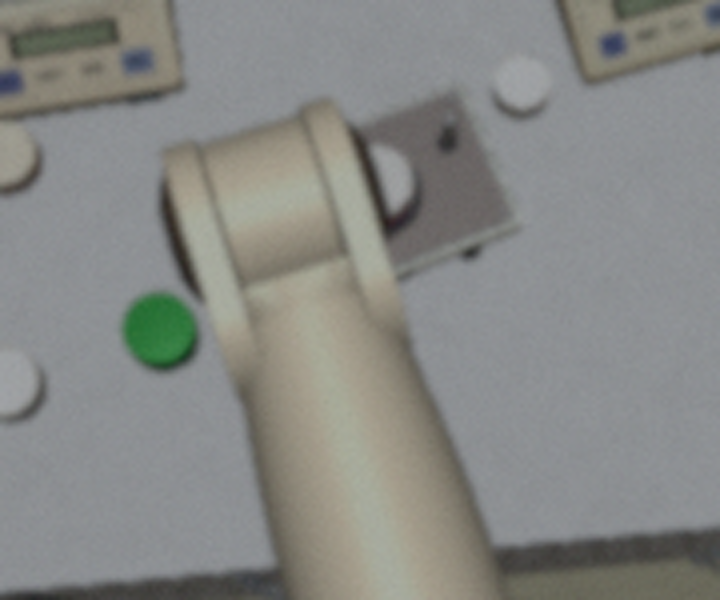

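View pics/b.png

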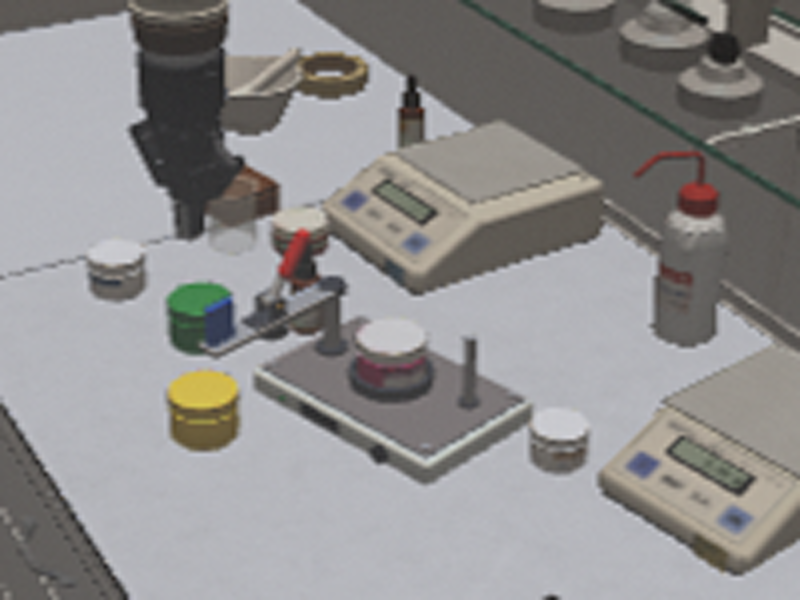

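The view is clear: the blue tab is at scene (285,210), the red lever is up, and the fingers stand above on the tab's far (+y) side at (277,189). I'll cross-check the tab with this view.

```bash
python3 - <<'E'
from h import *
from workcell import bot
c=bot.calibration("scene")
P=lambda a,z:ray(c,a[0]/4+230-.375,a[1]/4+130-.375,z)
print("tab",P((219,322),.126),"tip",P((187,235),.198),"post",P((469,342),.106),"pivot",P((330,288),.106),"levertip",P((301,238),.171))
E
python3 -m crank '[{"gripper":0,"travel":[0,1,28],"twist":[0,0,0]},{"gripper":0,"travel":[0,0,28],"twist":[0,0,0]},{"gripper":0,"travel":[0,0,26],"twist":[0,0,0]},{"gripper":0,"travel":[0,0,0],"twist":[0,0,0]}]'; python3 go.py .449 .1025 .116 18.4
```

```text
tab [0.45871609 0.07388619] tip [0.44814853 0.11369851] post [ 0.65727644 -0.03149875] pivot [0.59126246 0.11537417] levertip [0.5580367  0.10809907]
time: 2.95
ee_pos: [0.448, 0.0996, 0.1175]
tcp_rot: [-180.0, 0.1, 18.4]
wrist_force: [-0.2, 0.1, 0.6]
opening: 0.0001
grasp_force: 0.0
now [0.448  0.0996 0.1175] [-1.80e+02  1.00e-01  1.84e+01] F [-0.2  0.1  0.6] t 2.95 
shift(after turn) [ 1.8 -2.5  1.5] shift(before) [ 1.8 -2.5  1.5] turn [-0.     0.002 -0.001]
```

```bash
python3 -m crank '[{"gripper":0,"travel":[0,6,0],"twist":[0,0,0]},{"gripper":0,"travel":[0,6,0],"twist":[0,0,0]},{"gripper":0,"travel":[-1,11.4,0],"twist":[0,0,-0.08]},{"gripper":0,"travel":[-1,11.4,0],"twist":[0,0,-0.08]},{"gripper":0,"travel":[-1,11.4,0],"twist":[0,0,-0.08]},{"gripper":0,"travel":[-1,11.4,0],"twist":[0,0,-0.08]},{"gripper":0,"travel":[-1,11.4,0],"twist":[0,0,-0.08]},{"gripper":0,"travel":[-1,11.4,0],"twist":[0,0,-0.08]}]'
cat > st.py <<'E'
# where the tool stands in the shaker frame, relative to the strap's pivot: radius, angle q of the strap if its tab touches the finger's back
import numpy as np
from workcell import bot
o=bot.get_obs();ps=np.radians(17.2);R=np.array([[np.cos(ps),-np.sin(ps)],[np.sin(ps),np.cos(ps)]])
p=o["ee_pos"][:2]-[.596,.116];yaw=np.radians(o["tcp_rot"][2]);tx=np.array([np.cos(yaw),np.sin(yaw)]);ty=np.array([np.sin(yaw),-np.cos(yaw)])
print("pivot in tool x,y mm",-p@tx*1e3,-p@ty*1e3,"q by yaw",np.pi/2+ps-yaw,"F in tool x,y",o["wrist_force"][:2]@tx,o["wrist_force"][:2]@ty,"Fz",o["wrist_force"][2],"t",o["time"])
E
python3 st.py
```

```text
time: 3.95
ee_pos: [0.4818, 0.027, 0.1193]
tcp_rot: [180.0, -0.1, 46.1]
wrist_force: [-1.0, 1.3, 1.1]
opening: 0.0001
grasp_force: 0.8
pivot in tool x,y mm 143.30262300793697 20.466271882275123 q by yaw 1.0668114271694429 F in tool x,y 0.2850503394962884 -1.6335577161534156 Fz 1.137490706809039 t 3.95
```

The force of 1.6 N matches the strap's friction, so the finger is pushing it. I'll continue.

```bash
python3 -m crank '[{"gripper":0,"travel":[-1,11.4,0],"twist":[0,0,-0.08]},{"gripper":0,"travel":[-1,11.4,0],"twist":[0,0,-0.08]},{"gripper":0,"travel":[-1,11.4,0],"twist":[0,0,-0.08]},{"gripper":0,"travel":[-1,11.4,0],"twist":[0,0,-0.08]},{"gripper":0,"travel":[-1,11.4,0],"twist":[0,0,-0.08]},{"gripper":0,"travel":[-1,11.4,0],"twist":[0,0,-0.08]},{"gripper":0,"travel":[-1,11.4,0],"twist":[0,0,-0.08]},{"gripper":0,"travel":[-1,11.4,0],"twist":[0,0,-0.08]},{"gripper":0,"travel":[-1,11.4,0],"twist":[0,0,-0.08]},{"gripper":0,"travel":[-1,11.4,0],"twist":[0,0,-0.08]},{"gripper":0,"travel":[-1,11.4,0],"twist":[0,0,-0.08]}]'; python3 st.py
```

```text
time: 5.32
ee_pos: [0.5913, -0.027, 0.1191]
tcp_rot: [180.0, 0.0, 96.5]
wrist_force: [-1.5, 0.2, 0.3]
opening: 0.0005
grasp_force: 0.8
pivot in tool x,y mm 141.53585687883003 20.84363504204223 q by yaw 0.1871392865753534 F in tool x,y 0.41180713779957856 -1.478771691510592 Fz 0.2823688928879979 t 5.325
```

```bash
python3 -m crank '[{"gripper":0,"travel":[-1,8.6,0],"twist":[0,0,-0.06]},{"gripper":0,"travel":[-1,8.6,0],"twist":[0,0,-0.06]},{"gripper":0,"travel":[0,3,0],"twist":[0,0,-0.02]},{"gripper":0,"travel":[0,1.5,0],"twist":[0,0,-0.01]},{"gripper":0,"travel":[0,0,0],"twist":[0,0,0]}]'; python3 st.py
```

```text
time: 5.95
ee_pos: [0.6125, -0.0246, 0.1184]
tcp_rot: [180.0, -0.0, 104.9]
wrist_force: [0.9, -0.5, -0.7]
opening: 0.0001
grasp_force: 0.0
pivot in tool x,y mm 140.1041331320612 20.31669370629665 q by yaw 0.03969640288886378 F in tool x,y -0.748876160906516 0.7366353423826826 Fz -0.7012814568325183 t 5.95
```

```bash
for i in 1 ; do python3 -m crank '[{"gripper":0,"travel":[0,2,0],"twist":[0,0,-0.013]},{"gripper":0,"travel":[0,2,0],"twist":[0,0,-0.013]}]'; python3 st.py; python3 -m crank '[{"gripper":0,"travel":[0,1.5,0],"twist":[0,0,-0.01]},{"gripper":0,"travel":[0,1.5,0],"twist":[0,0,0]}]';python3 st.py; done
```

```text
time: 6.2
ee_pos: [0.6163, -0.0236, 0.1183]
tcp_rot: [-180.0, 0.0, 106.5]
wrist_force: [-1.0, -2.0, 0.2]
opening: 0.0002
grasp_force: 0.7
pivot in tool x,y mm 139.61132574420776 20.156500959106925 q by yaw 0.012536999122084946 F in tool x,y -1.6007222340909335 -1.513557189103247 Fz 0.20356133384460728 t 6.2
time: 6.45
ee_pos: [0.6192, -0.0227, 0.1183]
tcp_rot: [-180.0, 0.0, 107.0]
wrist_force: [-1.4, -2.1, 0.9]
opening: -0.0001
grasp_force: 0.8
pivot in tool x,y mm 139.4017480782065 18.375653401745314 q by yaw 0.003074779810910311 F in tool x,y -1.597478269994411 -1.9297572772734788 Fz 0.8940172542482627 t 6.45
```

```bash
python3 -m crank '[{"gripper":0,"travel":[0,1.2,0],"twist":[0,0,0]},{"gripper":0,"travel":[0,0.8,0],"twist":[0,0,0]}]'; python3 st.py; python3 -m crank '[{"gripper":0,"travel":[0,1.2,0],"twist":[0,0,0]}]';python3 st.py
```

```text
time: 6.7
ee_pos: [0.6199, -0.0225, 0.1182]
tcp_rot: [-179.8, 0.0, 107.0]
wrist_force: [-10.4, -4.3, 4.4]
opening: 0.0002
grasp_force: 5.6
pivot in tool x,y mm 139.4234237598422 17.58598341716663 q by yaw 0.0035970539146716884 F in tool x,y -1.0938782474884705 -11.181476201202074 Fz 4.444683537967561 t 6.7
time: 6.82
ee_pos: [0.6201, -0.0224, 0.1182]
tcp_rot: [-179.7, -0.0, 107.0]
wrist_force: [-16.5, -6.0, 5.9]
opening: 0.0001
grasp_force: 9.1
pivot in tool x,y mm 139.41422324866497 17.39538271084779 q by yaw 0.0038767582089342945 F in tool x,y -0.8976072988172857 -17.52408694497882 Fz 5.877175401993563 t 6.825
```

The strap has stopped hard: the force rose to 17 N with no travel. I'll back off, rise and check.

```bash
python3 -m crank '[{"gripper":0,"travel":[0,-3,0],"twist":[0,0,0]},{"gripper":0,"travel":[0,-12,0],"twist":[0,0,0]},{"gripper":0,"travel":[0,-25,0],"twist":[0,0,0]},{"gripper":0,"travel":[0,0,-30],"twist":[0,0,0]},{"gripper":0,"travel":[0,0,-45],"twist":[0,0,0]},{"gripper":0,"travel":[0,0,-12],"twist":[0,0,0]},{"gripper":0,"travel":[0,0,0],"twist":[0,0,0]}]';python3 go.py .6065 .0825 .205 107.2;  python3 - <<'E'
from h import *
from workcell import bot
s=bot.camera("scene")[110:260,230:430,::-1]
cv2.imwrite("pics/c.png",cv2.resize(s,(800,600),interpolation=cv2.INTER_CUBIC))
E
```

```text
time: 7.7
ee_pos: [0.5842, -0.0335, 0.2058]
tcp_rot: [179.9, 0.0, 107.0]
wrist_force: [-0.6, 0.5, -0.7]
opening: -0.0002
grasp_force: 0.0
now [ 0.5842 -0.0335  0.2058] [179.9   0.  107. ] F [-0.6  0.5 -0.7] t 7.7 
shift(after turn) [104.2  55.6   0.8] shift(before) [104.3  55.3   0.9] turn [ 0.002  0.    -0.003]
```

View pics/c.png

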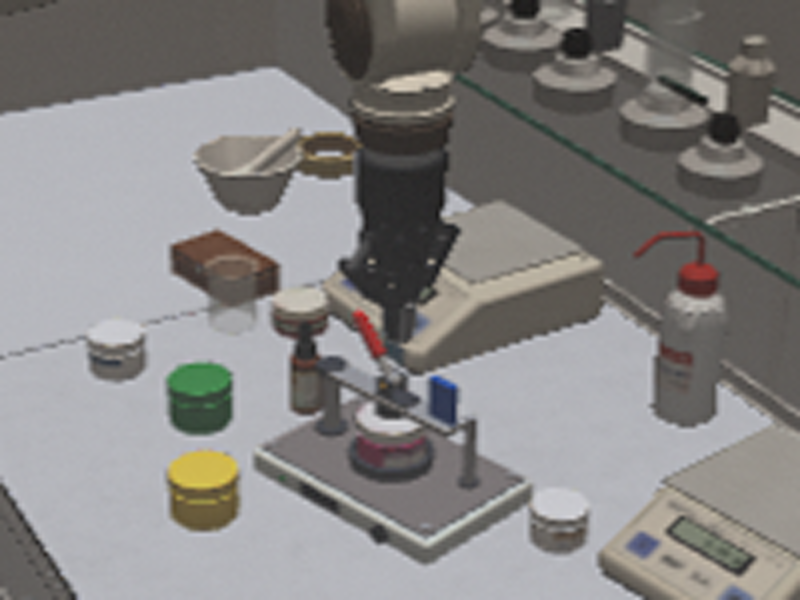

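The strap is home against the post (crop (465,425)), the jar is unmoved, and the red lever is still up (crop (365,330)). I'll go over the lever end and push down.

```bash
python3 -m crank '[{"gripper":0,"travel":[26,14,0],"twist":[0,0,0]},{"gripper":0,"travel":[26,14,0],"twist":[0,0,0]},{"gripper":0,"travel":[26,14,0],"twist":[0,0,0]},{"gripper":0,"travel":[26,14,0],"twist":[0,0,0]},{"gripper":0,"travel":[0,0,0],"twist":[0,0,0]},{"gripper":0,"travel":[0,0,10],"twist":[0,0,0]},{"gripper":0,"travel":[0,0,10],"twist":[0,0,0]},{"gripper":0,"travel":[0,0,6],"twist":[0,0,0]},{"gripper":0,"travel":[0,0,6],"twist":[0,0,0]},{"gripper":0,"travel":[0,0,6],"twist":[0,0,0]}]';python3 go.py .6065 .0825 .128 107.2
```

```text
time: 9.0
ee_pos: [0.6085, 0.0838, 0.17]
tcp_rot: [179.6, -0.1, 107.1]
wrist_force: [3.5, 12.1, 16.1]
opening: 0.0002
grasp_force: 8.0
now [0.6085 0.0838 0.17  ] [ 1.796e+02 -1.000e-01  1.071e+02] F [ 3.5 12.1 16.1] t 9.0 
shift(after turn) [-0.7 -2.3 42. ] shift(before) [-0.8 -2.6 41.9] turn [ 0.007 -0.002 -0.003]
```

The lever is moving (10° down so far), but friction drags sideways because the tip moves outward as it falls. I'll follow its arc.

```bash
python3 -m crank '[{"gripper":0,"travel":[4,-0.5,2],"twist":[0,0,0]},{"gripper":0,"travel":[4,-0.5,5],"twist":[0,0,0]},{"gripper":0,"travel":[3,0,5],"twist":[0,0,0]}]';python3 go.py .6065 .0825 .130 107.2
```

```text
time: 9.38
ee_pos: [0.6032, 0.0935, 0.1566]
tcp_rot: [179.8, -0.1, 107.0]
wrist_force: [-1.6, 5.8, 8.0]
opening: -0.0002
grasp_force: 4.0
now [0.6032 0.0935 0.1566] [ 1.798e+02 -1.000e-01  1.070e+02] F [-1.6  5.8  8. ] t 9.375 
shift(after turn) [-11.5  -0.1  26.6] shift(before) [-11.5  -0.2  26.6] turn [ 0.003 -0.002 -0.003]
```

```bash
python3 -m crank '[{"gripper":0,"travel":[2,0,5],"twist":[0,0,0]},{"gripper":0,"travel":[2,0,5],"twist":[0,0,0]},{"gripper":0,"travel":[1,0,5],"twist":[0,0,0]},{"gripper":0,"travel":[0.5,0,5],"twist":[0,0,0]}]';python3 go.py .6065 .0825 .130 107.2;python3 -m crank '[{"gripper":0,"travel":[0,0,3],"twist":[0,0,0]}]'
```

```text
time: 9.88
ee_pos: [0.6016, 0.0985, 0.1363]
tcp_rot: [179.9, -0.1, 107.0]
wrist_force: [-1.4, 4.4, 8.9]
opening: -0.0001
grasp_force: 3.9
now [0.6016 0.0985 0.1363] [ 1.799e+02 -1.000e-01  1.070e+02] F [-1.4  4.4  8.9] t 9.875 
shift(after turn) [-16.7  -0.1   6.3] shift(before) [-16.8  -0.1   6.3] turn [ 0.003 -0.001 -0.003]
time: 10.0
ee_pos: [0.6016, 0.0987, 0.1334]
tcp_rot: [179.9, -0.1, 107.0]
wrist_force: [-0.9, 3.7, 7.5]
opening: 0.0001
grasp_force: 4.0
```

```bash
python3 -m crank '[{"gripper":0,"travel":[0,0,2],"twist":[0,0,0]},{"gripper":0,"travel":[0,0,1],"twist":[0,0,0]}]';python3 -m crank '[{"gripper":0,"travel":[0,0,1.5],"twist":[0,0,0]}]'
```

```text
time: 10.25
ee_pos: [0.6016, 0.0988, 0.1306]
tcp_rot: [179.8, -0.1, 107.0]
wrist_force: [-2.5, 6.5, 9.1]
opening: -0.0
grasp_force: 4.5
time: 10.38
ee_pos: [0.6016, 0.0988, 0.1293]
tcp_rot: [179.8, -0.1, 107.0]
wrist_force: [-2.7, 7.3, 12.8]
opening: -0.0002
grasp_force: 6.6
```

```bash
python3 -m crank '[{"gripper":0,"travel":[0,0,1.5],"twist":[0,0,0]}]';python3 -m crank '[{"gripper":0,"travel":[0,0,1.5],"twist":[0,0,0]}]'
```

```text
time: 10.5
ee_pos: [0.6018, 0.0989, 0.129]
tcp_rot: [179.8, -0.1, 107.0]
wrist_force: [-6.0, 5.6, 21.0]
opening: 0.0
grasp_force: 10.5
time: 10.62
ee_pos: [0.6019, 0.099, 0.1286]
tcp_rot: [179.7, -0.1, 107.1]
wrist_force: [-9.6, 5.9, 28.3]
opening: 0.0005
grasp_force: 14.0
```

The lever is at its stop: 28 N with no travel, tip at its predicted 129 mm. I'll rise, move away and look.

```bash
python3 -m crank '[{"gripper":0,"travel":[0,0,-4],"twist":[0,0,0]},{"gripper":0,"travel":[0,0,-20],"twist":[0,0,0]},{"gripper":0,"travel":[0,0,-40],"twist":[0,0,0]},{"gripper":0,"travel":[0,0,-40],"twist":[0,0,0]},{"gripper":0,"travel":[0,-40,0],"twist":[0,0,0]},{"gripper":0,"travel":[0,-40,0],"twist":[0,0,0]},{"gripper":0,"travel":[0,-40,0],"twist":[0,0,0]},{"gripper":0,"travel":[0,-40,0],"twist":[0,0,0]},{"gripper":0,"travel":[0,-40,0],"twist":[0,0,0]},{"gripper":0,"travel":[0,0,0],"twist":[0,0,0]},{"gripper":0,"travel":[0,0,0],"twist":[0,0,0]}]'
python3 - <<'E'
from h import *
from workcell import bot
s=bot.camera("scene")[140:260,270:390,::-1];t=bot.camera("top")[130:250,240:360,::-1]
cv2.imwrite("pics/d.png",cv2.resize(cv2.hconcat([s,t]),(800,400),interpolation=cv2.INTER_CUBIC))
E
```

```text
time: 12.0
ee_pos: [0.4105, 0.0392, 0.2289]
tcp_rot: [179.9, 0.0, 107.0]
wrist_force: [0.2, -0.4, -0.8]
opening: -0.0001
grasp_force: 0.0
```

View pics/d.png

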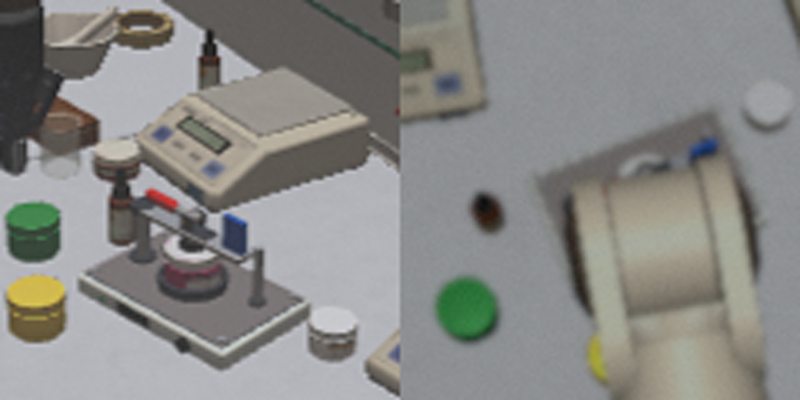

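The strap lies against the post (left half, (258,255)), the lever is flat along the strap (160,199), the pad is on the lid, nothing has shifted, and the arm is clear.

```bash
python3 -c "
from workcell import bot
print(bot.job_done())"
```

```text
the job is handed in; nothing more can be done
None
```

I handed the job in at about 12 s: the strap is swung home against its stop post, the cam lever is pushed down to its stop with the pad on the pink-banded jar's lid, nothing around the shaker looked shifted in the last pictures, and the arm is clear; no verdict came back.

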